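# Turn the row of drilling jigs round for the pupil across the bench

## Task

Move the three drilling-jig plates from their dowel nests on the near wooden rail to the three trays on the far rail, one plate in the middle of each tray, in the reverse order along the row, so that the pupil sitting opposite sees them from left to right as you see them now: the plate now at your left end goes to the tray at your right end, the one at your right end to the left, the middle one to the middle. Lift each plate straight up off its two dowels and keep it level, lower it flat into its tray without dropping it, and let go. Leave the glue bottle alone.

Things in the scene. Friction and masses are not known exactly. Their poses are not given: they have to be found in the camera images.
- plate_square_center (a point): loose aluminium jig plate, 60 mm square, 10 mm thick, 0.11-0.23 kg, with an upright round black knob (20 mm dia., 34 mm tall) at its middle. Point: on the knob's axis, 22 mm above the underside, 12 mm above the flat top, 22 mm below the knob's top; z up, x, y along its sides. Starts flat on its nest on two dowels (8 mm, in 9 mm holes 20 mm either side along y, 3 mm proud of its top)
- plate_oblong_center (a point): loose aluminium jig plate, 36 (x) by 72 mm (y) rectangle, 10 mm thick, 0.11-0.23 kg, with an upright round black knob (20 mm dia., 34 mm tall) at its middle. Point: on the knob's axis, 22 mm above the underside, 12 mm above the flat top, 22 mm below the knob's top; z up, y along its length. Starts flat on its nest on two dowels (8 mm, in 9 mm holes 20 mm either side along y, 3 mm proud of its top)
- plate_cross_center (a point): loose aluminium jig plate, plus-shaped, 70 x 70 mm, arms 28 mm wide, 10 mm thick, 0.11-0.23 kg, with an upright round black knob (20 mm dia., 34 mm tall) at its middle. Point: on the knob's axis, 22 mm above the underside, 12 mm above the flat top, 22 mm below the knob's top; z up, x, y along its arms. Starts flat on its nest on two dowels (8 mm, in 9 mm holes 20 mm either side along y, 3 mm proud of its top)
- nest_square_top (a point): fixed wooden block, 80 x 84 mm, the square plate's nest; three nests in a row, 100 mm pitch, on the near plywood rail, in an order that varies; they stay put and so keep showing the first order. Point: centre of its top face, 30 mm above the bench; two dowels stand 13 mm above it, 20 mm either side along y. y runs along the row to the robot's left, z up
- nest_oblong_top (a point): fixed wooden block, 80 x 84 mm, the oblong plate's nest; three nests in a row, 100 mm pitch, on the near plywood rail, in an order that varies; they stay put and so keep showing the first order. Point: centre of its top face, 30 mm above the bench; two dowels stand 13 mm above it, 20 mm either side along y. y runs along the row to the robot's left, z up
- nest_cross_top (a point): fixed wooden block, 80 x 84 mm, the cross plate's nest; three nests in a row, 100 mm pitch, on the near plywood rail, in an order that varies; they stay put and so keep showing the first order. Point: centre of its top face, 30 mm above the bench; two dowels stand 13 mm above it, 20 mm either side along y. y runs along the row to the robot's left, z up
- tray_a_floor (a point): one of three identical fixed grey trays, 92 x 92 mm inside, walls 4 mm thick, 8 mm high above the floor, in a row, 104 mm pitch, on the far grey rail; empty. Point: centre of its inner floor, 16 mm above the bench; y along the row to the robot's left, z up. The letters say nothing of the order: which tray stands where varies
- tray_b_floor (a point): one of three identical fixed grey trays, 92 x 92 mm inside, walls 4 mm thick, 8 mm high above the floor, in a row, 104 mm pitch, on the far grey rail; empty. Point: centre of its inner floor, 16 mm above the bench; y along the row to the robot's left, z up. The letters say nothing of the order: which tray stands where varies
- tray_c_floor (a point): one of three identical fixed grey trays, 92 x 92 mm inside, walls 4 mm thick, 8 mm high above the floor, in a row, 104 mm pitch, on the far grey rail; empty. Point: centre of its inner floor, 16 mm above the bench; y along the row to the robot's left, z up. The letters say nothing of the order: which tray stands where varies
- glue_bottle_center (a point): a white plastic glue bottle with a red cap, 52 mm diameter, 130 mm tall, 0.22 kg, standing loose on the bench to the robot's left of the rails, not part of the job; this point is half-way up its axis
Mind the look-alikes: they are no part of the job. Leave any orange look-alike of the part that bears plate_oblong_center alone. Leave any red look-alike of the part that bears plate_cross_center alone.

How it is judged (in metres and radians):
At the end, for the whole second after the job is handed in: Each plate lies flat (within 0.08 rad) on the floor of a tray (its point less than 26 mm above the tray's floor point; 22 mm when flat), its centre within 15 mm of the tray's centre, the three in the reverse of the order in which their nests stand along the near rail; all are released and at rest (((horizontal distance between plate_square_center and tray_a_floor below 0.015 m and z of plate_square_center in the frame of tray_a_floor below 0.026 m and y of nest_square_top in the frame of nest_oblong_top above 0.03 m and y of nest_square_top in the frame of nest_cross_top above 0.03 m and y of tray_a_floor in the frame of tray_b_floor below -0.03 m and y of tray_a_floor in the frame of tray_c_floor below -0.03 m) or (horizontal distance between plate_square_center and tray_a_floor below 0.015 m and z of plate_square_center in the frame of tray_a_floor below 0.026 m and y of nest_square_top in the frame of nest_oblong_top below -0.03 m and y of nest_square_top in the frame of nest_cross_top below -0.03 m and y of tray_a_floor in the frame of tray_b_floor above 0.03 m and y of tray_a_floor in the frame of tray_c_floor above 0.03 m) or (horizontal distance between plate_square_center and tray_a_floor below 0.015 m and z of plate_square_center in the frame of tray_a_floor below 0.026 m and y of nest_square_top in the frame of nest_oblong_top between -0.15 and 0.15 m and y of nest_square_top in the frame of nest_cross_top between -0.15 and 0.15 m and y of tray_a_floor in the frame of tray_b_floor between -0.15 and 0.15 m and y of tray_a_floor in the frame of tray_c_floor between -0.15 and 0.15 m) or (horizontal distance between plate_square_center and tray_b_floor below 0.015 m and z of plate_square_center in the frame of tray_b_floor below 0.026 m and y of nest_square_top in the frame of nest_oblong_top above 0.03 m and y of nest_square_top in the frame of nest_cross_top above 0.03 m and y of tray_b_floor in the frame of tray_a_floor below -0.03 m and y of tray_b_floor in the frame of tray_c_floor below -0.03 m) or (horizontal distance between plate_square_center and tray_b_floor below 0.015 m and z of plate_square_center in the frame of tray_b_floor below 0.026 m and y of nest_square_top in the frame of nest_oblong_top below -0.03 m and y of nest_square_top in the frame of nest_cross_top below -0.03 m and y of tray_b_floor in the frame of tray_a_floor above 0.03 m and y of tray_b_floor in the frame of tray_c_floor above 0.03 m) or (horizontal distance between plate_square_center and tray_b_floor below 0.015 m and z of plate_square_center in the frame of tray_b_floor below 0.026 m and y of nest_square_top in the frame of nest_oblong_top between -0.15 and 0.15 m and y of nest_square_top in the frame of nest_cross_top between -0.15 and 0.15 m and y of tray_b_floor in the frame of tray_a_floor between -0.15 and 0.15 m and y of tray_b_floor in the frame of tray_c_floor between -0.15 and 0.15 m) or (horizontal distance between plate_square_center and tray_c_floor below 0.015 m and z of plate_square_center in the frame of tray_c_floor below 0.026 m and y of nest_square_top in the frame of nest_oblong_top above 0.03 m and y of nest_square_top in the frame of nest_cross_top above 0.03 m and y of tray_c_floor in the frame of tray_a_floor below -0.03 m and y of tray_c_floor in the frame of tray_b_floor below -0.03 m) or (horizontal distance between plate_square_center and tray_c_floor below 0.015 m and z of plate_square_center in the frame of tray_c_floor below 0.026 m and y of nest_square_top in the frame of nest_oblong_top below -0.03 m and y of nest_square_top in the frame of nest_cross_top below -0.03 m and y of tray_c_floor in the frame of tray_a_floor above 0.03 m and y of tray_c_floor in the frame of tray_b_floor above 0.03 m) or (horizontal distance between plate_square_center and tray_c_floor below 0.015 m and z of plate_square_center in the frame of tray_c_floor below 0.026 m and y of nest_square_top in the frame of nest_oblong_top between -0.15 and 0.15 m and y of nest_square_top in the frame of nest_cross_top between -0.15 and 0.15 m and y of tray_c_floor in the frame of tray_a_floor between -0.15 and 0.15 m and y of tray_c_floor in the frame of tray_b_floor between -0.15 and 0.15 m)) and angle between each of plate_square_center, plate_oblong_center, plate_cross_center's own z axis and vertical below 0.08 rad and linear speed of each of plate_square, plate_oblong, plate_cross below 0.02 m/s and angular speed of each of plate_square, plate_oblong, plate_cross below 0.1 rad/s and contact force between the fingers and plate_square below 0.1 N and ((horizontal distance between plate_oblong_center and tray_a_floor below 0.015 m and z of plate_oblong_center in the frame of tray_a_floor below 0.026 m and y of nest_oblong_top in the frame of nest_square_top above 0.03 m and y of nest_oblong_top in the frame of nest_cross_top above 0.03 m and y of tray_a_floor in the frame of tray_b_floor below -0.03 m and y of tray_a_floor in the frame of tray_c_floor below -0.03 m) or (horizontal distance between plate_oblong_center and tray_a_floor below 0.015 m and z of plate_oblong_center in the frame of tray_a_floor below 0.026 m and y of nest_oblong_top in the frame of nest_square_top below -0.03 m and y of nest_oblong_top in the frame of nest_cross_top below -0.03 m and y of tray_a_floor in the frame of tray_b_floor above 0.03 m and y of tray_a_floor in the frame of tray_c_floor above 0.03 m) or (horizontal distance between plate_oblong_center and tray_a_floor below 0.015 m and z of plate_oblong_center in the frame of tray_a_floor below 0.026 m and y of nest_oblong_top in the frame of nest_square_top between -0.15 and 0.15 m and y of nest_oblong_top in the frame of nest_cross_top between -0.15 and 0.15 m and y of tray_a_floor in the frame of tray_b_floor between -0.15 and 0.15 m and y of tray_a_floor in the frame of tray_c_floor between -0.15 and 0.15 m) or (horizontal distance between plate_oblong_center and tray_b_floor below 0.015 m and z of plate_oblong_center in the frame of tray_b_floor below 0.026 m and y of nest_oblong_top in the frame of nest_square_top above 0.03 m and y of nest_oblong_top in the frame of nest_cross_top above 0.03 m and y of tray_b_floor in the frame of tray_a_floor below -0.03 m and y of tray_b_floor in the frame of tray_c_floor below -0.03 m) or (horizontal distance between plate_oblong_center and tray_b_floor below 0.015 m and z of plate_oblong_center in the frame of tray_b_floor below 0.026 m and y of nest_oblong_top in the frame of nest_square_top below -0.03 m and y of nest_oblong_top in the frame of nest_cross_top below -0.03 m and y of tray_b_floor in the frame of tray_a_floor above 0.03 m and y of tray_b_floor in the frame of tray_c_floor above 0.03 m) or (horizontal distance between plate_oblong_center and tray_b_floor below 0.015 m and z of plate_oblong_center in the frame of tray_b_floor below 0.026 m and y of nest_oblong_top in the frame of nest_square_top between -0.15 and 0.15 m and y of nest_oblong_top in the frame of nest_cross_top between -0.15 and 0.15 m and y of tray_b_floor in the frame of tray_a_floor between -0.15 and 0.15 m and y of tray_b_floor in the frame of tray_c_floor between -0.15 and 0.15 m) or (horizontal distance between plate_oblong_center and tray_c_floor below 0.015 m and z of plate_oblong_center in the frame of tray_c_floor below 0.026 m and y of nest_oblong_top in the frame of nest_square_top above 0.03 m and y of nest_oblong_top in the frame of nest_cross_top above 0.03 m and y of tray_c_floor in the frame of tray_a_floor below -0.03 m and y of tray_c_floor in the frame of tray_b_floor below -0.03 m) or (horizontal distance between plate_oblong_center and tray_c_floor below 0.015 m and z of plate_oblong_center in the frame of tray_c_floor below 0.026 m and y of nest_oblong_top in the frame of nest_square_top below -0.03 m and y of nest_oblong_top in the frame of nest_cross_top below -0.03 m and y of tray_c_floor in the frame of tray_a_floor above 0.03 m and y of tray_c_floor in the frame of tray_b_floor above 0.03 m) or (horizontal distance between plate_oblong_center and tray_c_floor below 0.015 m and z of plate_oblong_center in the frame of tray_c_floor below 0.026 m and y of nest_oblong_top in the frame of nest_square_top between -0.15 and 0.15 m and y of nest_oblong_top in the frame of nest_cross_top between -0.15 and 0.15 m and y of tray_c_floor in the frame of tray_a_floor between -0.15 and 0.15 m and y of tray_c_floor in the frame of tray_b_floor between -0.15 and 0.15 m)) and contact force between the fingers and plate_oblong below 0.1 N and ((horizontal distance between plate_cross_center and tray_a_floor below 0.015 m and z of plate_cross_center in the frame of tray_a_floor below 0.026 m and y of nest_cross_top in the frame of nest_square_top above 0.03 m and y of nest_cross_top in the frame of nest_oblong_top above 0.03 m and y of tray_a_floor in the frame of tray_b_floor below -0.03 m and y of tray_a_floor in the frame of tray_c_floor below -0.03 m) or (horizontal distance between plate_cross_center and tray_a_floor below 0.015 m and z of plate_cross_center in the frame of tray_a_floor below 0.026 m and y of nest_cross_top in the frame of nest_square_top below -0.03 m and y of nest_cross_top in the frame of nest_oblong_top below -0.03 m and y of tray_a_floor in the frame of tray_b_floor above 0.03 m and y of tray_a_floor in the frame of tray_c_floor above 0.03 m) or (horizontal distance between plate_cross_center and tray_a_floor below 0.015 m and z of plate_cross_center in the frame of tray_a_floor below 0.026 m and y of nest_cross_top in the frame of nest_square_top between -0.15 and 0.15 m and y of nest_cross_top in the frame of nest_oblong_top between -0.15 and 0.15 m and y of tray_a_floor in the frame of tray_b_floor between -0.15 and 0.15 m and y of tray_a_floor in the frame of tray_c_floor between -0.15 and 0.15 m) or (horizontal distance between plate_cross_center and tray_b_floor below 0.015 m and z of plate_cross_center in the frame of tray_b_floor below 0.026 m and y of nest_cross_top in the frame of nest_square_top above 0.03 m and y of nest_cross_top in the frame of nest_oblong_top above 0.03 m and y of tray_b_floor in the frame of tray_a_floor below -0.03 m and y of tray_b_floor in the frame of tray_c_floor below -0.03 m) or (horizontal distance between plate_cross_center and tray_b_floor below 0.015 m and z of plate_cross_center in the frame of tray_b_floor below 0.026 m and y of nest_cross_top in the frame of nest_square_top below -0.03 m and y of nest_cross_top in the frame of nest_oblong_top below -0.03 m and y of tray_b_floor in the frame of tray_a_floor above 0.03 m and y of tray_b_floor in the frame of tray_c_floor above 0.03 m) or (horizontal distance between plate_cross_center and tray_b_floor below 0.015 m and z of plate_cross_center in the frame of tray_b_floor below 0.026 m and y of nest_cross_top in the frame of nest_square_top between -0.15 and 0.15 m and y of nest_cross_top in the frame of nest_oblong_top between -0.15 and 0.15 m and y of tray_b_floor in the frame of tray_a_floor between -0.15 and 0.15 m and y of tray_b_floor in the frame of tray_c_floor between -0.15 and 0.15 m) or (horizontal distance between plate_cross_center and tray_c_floor below 0.015 m and z of plate_cross_center in the frame of tray_c_floor below 0.026 m and y of nest_cross_top in the frame of nest_square_top above 0.03 m and y of nest_cross_top in the frame of nest_oblong_top above 0.03 m and y of tray_c_floor in the frame of tray_a_floor below -0.03 m and y of tray_c_floor in the frame of tray_b_floor below -0.03 m) or (horizontal distance between plate_cross_center and tray_c_floor below 0.015 m and z of plate_cross_center in the frame of tray_c_floor below 0.026 m and y of nest_cross_top in the frame of nest_square_top below -0.03 m and y of nest_cross_top in the frame of nest_oblong_top below -0.03 m and y of tray_c_floor in the frame of tray_a_floor above 0.03 m and y of tray_c_floor in the frame of tray_b_floor above 0.03 m) or (horizontal distance between plate_cross_center and tray_c_floor below 0.015 m and z of plate_cross_center in the frame of tray_c_floor below 0.026 m and y of nest_cross_top in the frame of nest_square_top between -0.15 and 0.15 m and y of nest_cross_top in the frame of nest_oblong_top between -0.15 and 0.15 m and y of tray_c_floor in the frame of tray_a_floor between -0.15 and 0.15 m and y of tray_c_floor in the frame of tray_b_floor between -0.15 and 0.15 m)) and contact force between the fingers and plate_cross below 0.1 N); the robot touches nothing.
It fails at once if a plate is tipped more than about 25 degrees (angle between any of plate_square_center, plate_oblong_center, plate_cross_center's own z axis and vertical above 0.44 rad).
It fails at once if a plate is dropped (faster than 0.6 m/s with no finger on it: a fall of about 20 mm) ((contact force between the fingers and plate_square below 0.02 N and linear speed of plate_square above 0.6 m/s) or (contact force between the fingers and plate_oblong below 0.02 N and linear speed of plate_oblong above 0.6 m/s) or (contact force between the fingers and plate_cross below 0.02 N and linear speed of plate_cross above 0.6 m/s)).
It fails at once if the glue bottle is knocked over or pushed more than 20 mm (distance of glue_bottle_center from where it was at the start of the episode above 0.02 m or angle between glue_bottle_center's own z axis and vertical above 0.3 rad).
It also fails if it takes over 80 s, if anything falls off the work surface, if the arm or the gripper's body presses on something with over 40 N, if the wrist force passes 120 N, or if a joint passes its speed limit or range.

## Robot

A 7-joint arm with a two-finger parallel gripper is mounted at the origin on the work surface. World frame = base frame: x ahead of the robot, y to its left, z up, the work surface at z = 0. Lengths are in mm, angles in rad, forces in N, time in s.
With the tool pointing down it reaches from about 400 to 900 mm from the base axis. Payload 5.5 kg.
Tool frame: the origin (TCP) lies between the finger pads; the fingertips stand 19 mm ahead of it and the grasp point (between the pads) is the TCP; z points along the fingers, y is the line along which they close (so a half turn about z gives the same grasp; the last joint's range is limited). The gripper opens to 92 mm and grips with 3 to 60 N. Pads are 19 mm wide; open, the fingers measure 130 mm over their backs; the gripper's body (75 mm by 190 mm) begins 47 mm behind the grasp point.
Start: joints at [1.572, 0.501, -0.427, 1.55, 0.221, 1.138, -0.21], TCP at [168.266, -627.842, 245.729] pointing down, gripper open.
Joint ranges: [-2.88, 2.88], [-0.31, 2.03], [-1.54, 1.56], [0.2, 2.42], [-1.41, 4.55], [0.19, 2.02], [-2.57, 2.57]. Speed limits (rad/s): [2.57, 2.57, 3.14, 3.14, 3.14, 3.14, 3.14].

## Interface

Orientations are given as a unit quaternion [w, x, y, z].
In Python, from bench import telemetry, capture, finish_job gives the robot as it stands. The module is installed in compiled form; this text tells all that it offers.
- The arm moves only by the tool servo_tool, never from a script. Its argument "steps" is a list that holds one entry, the list of rows, each a list of 7 numbers: the turn, a rotation vector about the tool's x, y, z in degrees, then the shift along the tool's x, y, z in mm, then the finger opening in mm, from 0 to 91.8. In form: [[[wx, wy, wz, x, y, z, jaw], ...]]. A call has 1 to 8 rows; each row is the pose to reach, as a shift and turn from the pose commanded when the call began, along the tool's axes at that moment; what a row does not reach only later rows make up. A row lasts 1/8 s, in which the tool goes at most 62.5 mm and 10.7 degrees, less where a joint would pass 70% of its speed; a pose out of reach is approached as far as the arm can. A call with a gripper value outside its range is refused whole. The fingers move at their own pace and stop on an object; the grip force is fixed at half the most. Time passes only in rows, so rows that repeat a pose let the fingers close. It gives the time, the measured TCP pose, the force, the opening and the grip force at its end, in the units of the state.
- telemetry.sense(): the state, without advancing time (a new reading comes with each control period).
- capture(name): name is "scene" or "top" or "wrist"; returns a dict with "color" (420x560x3 uint8, red, green, blue), "range_z" (420x560 float32, mm along the optical axis (not along the pixel's ray), 0 where there is no reading), "vfov" (degrees; the focal length in pixels is half the picture's height over the tangent of half this angle, whatever the lens; pixels are square), "cx", "cy" (the principal point, pixels), "k1" (the pictures are not rectified: a ray, as slopes to the right and down, at radius r is drawn at 1 + k1 r^2 times it, then the intrinsics apply), "eye" and "attitude" of the camera in the world. Camera axes: x right, y up, looking along -z (the intrinsics and any distortion apply to the point x, -y, -z); pixel columns grow to the right and rows downward; lengths in mm; the calibration is good to about 2 mm. A picture is of the moment at which its call begins.
- finish_job(): hands the job in; it is judged then, once.
The state is a dict: "time": time; "joints": joint angles; "dq": joint speeds; "joint_torque": joint torques, N m; "eef_pos": TCP position; "tool_rot": TCP orientation; "contact_force": force on the tool from outside, world axes, zero at the start; "ft_torque": the same for the moment, N m; "finger_gap": opening from 0.0 (shut) to 1.0 (fully open); "gripper_force": force on a finger pad.
Only numpy, scipy, OpenCV 4.12 (cv2) and the standard library are available. Lean on these libraries where they do the work, as an engineer would, in place of code of your own. Each camera call takes 0.05 s, during which the arm holds its last target. There are 200 camera calls.

## Working session

There is one attempt and no reset: what is moved stays moved. The work goes in short steps, Python scripts to look and compute and a tool call to move; the robot and the scene stay as the last step left them, time stands still between calls to the robot, and variables do not carry over. Pictures are saved under pics/ and viewed, at most 14 in all, crops included, and the job is handed in when it is done.

Besides the shell and the picture viewer there is one more tool, called by a JSON object that holds its "fn" and its "kwargs", one argument or row to a line. servo_tool: Moves the arm, as the interface text tells. Its arguments: {"type":"object","properties":{"steps":{"type":"array"}},"required":["steps"]}

```bash
mkdir -p pics
cat > h.py <<'E'
import numpy as np,cv2
from scipy.spatial.transform import Rotation as R
from bench import telemetry,capture
def rot(q): return R.from_quat([q[1],q[2],q[3],q[0]])
def cloud(c):
    h,w=c["range_z"].shape; f=h/2/np.tan(np.radians(c["vfov"])/2)
    u,v=np.meshgrid(np.arange(w),np.arange(h))
    K=np.array([[f,0,c["cx"]],[0,f,c["cy"]],[0,0,1.]])
    p=cv2.undistortPoints(np.stack([u,v],-1).reshape(-1,1,2).astype(float),K,np.array([c["k1"],0,0,0.])).reshape(h,w,2)
    z=c["range_z"]; P=np.stack([p[...,0]*z,-p[...,1]*z,-z],-1)
    A=np.array(c["attitude"]); r=rot(A) if A.size==4 else R.from_matrix(A)
    W=r.apply(P.reshape(-1,3)).reshape(h,w,3)+np.array(c["eye"]); W[z==0]=np.nan
    return W
def save(c,n): cv2.imwrite("pics/"+n,c["color"][...,::-1])
E
python3 - <<'E'
from h import *
s=telemetry.sense();print(s)
for n in("scene","top"):
    c=capture(n);save(c,n+"0.png");np.savez(n+"0.npz",W=cloud(c),c=c["color"]);print(n,c["eye"],c["attitude"],c["vfov"])
E
```

```text
{'time': 0.0, 'joints': array([ 1.57221517,  0.50186442, -0.42678852,  1.55142401,  0.22080897,
        1.13828432, -0.21029555]), 'dq': array([ 4.74645052e-05, -2.05272600e-03,  7.51027229e-04, -1.63924846e-03,
       -1.98687227e-03, -1.85648229e-03,  2.62514634e-03]), 'joint_torque': array([-4.11925466e-04, -5.66587973e+01, -5.81655845e+00, -2.79114819e+01,
       -6.86238147e-02,  3.06649518e-02,  1.52039634e-04]), 'eef_pos': array([ 168.00634268, -627.24196345,  244.67849764]), 'tool_rot': array([-9.56764005e-04,  9.91441968e-01,  1.30544631e-01, -9.19583758e-05]), 'contact_force': array([-0.83022544, -0.01998965,  0.63340225]), 'ft_torque': array([0.02729625, 0.04343481, 0.07293214]), 'gripper_force': 0.0, 'finger_gap': 0.9983259917845884}
scene [1053.11689279  729.09486485  850.25141063] [0.32710762 0.14533261 0.36183524 0.86078702] 44.22722008508174
top [ 412.08815139  105.81596845 1252.03806858] [ 0.70888249  0.02255777 -0.01866885 -0.70471855] 46.80363684186052
```

View pics/top0.png

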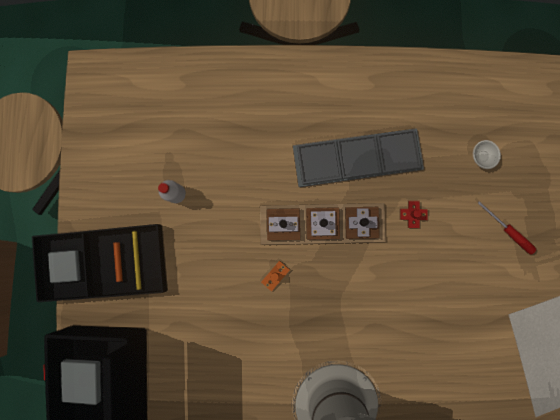

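View pics/scene0.png

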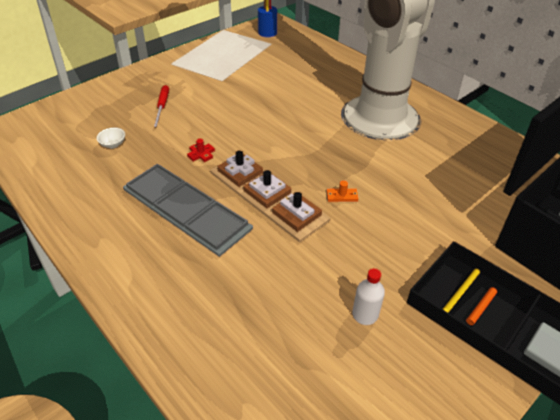

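The top view shows, left to right, the oblong (283,224), square (323,223) and cross (364,222) plates. The trays are at (319,163), (361,157) and (402,152). The red and orange parts are decoys. Next I'll measure these in both clouds.

Run:
```python
from h import *
from scipy import ndimage as N
for n in("top","scene"):
    d=np.load(n+"0.npz");W,c=d["W"],d["c"].astype(int);X,Y,Z=W[...,0],W[...,1],W[...,2]
    roi=(X>400)&(X<620)&(Y>-150)&(Y<250)
    L,k=N.label(roi&(Z>62)&(Z<90)&(c.max(-1)<90))
    for i in range(1,k+1):
        m=L==i
        if m.sum()>8:
            p=W[m];print(n,"knob",m.sum(),p.mean(0).round(1),np.median(p[:,2]).round(1),((p.max(0)+p.min(0))/2).round(1), "px",np.argwhere(m).mean(0)[::-1].round(0))
    # nest blocks + plates (25..50)
    for lo,hi,nm in((24,50,"nest"),):
        L,k=N.label(roi&(Z>lo)&(Z<90))
        for i in range(1,k+1):
            m=L==i
            if m.sum()>80:
                r=cv2.minAreaRect(W[m][:,:2].astype(np.float32));print(n,nm,m.sum(),[np.round(a,1) for a in r])
    g=(c.max(-1)-c.min(-1)<25)&(X>550)&(X<780)&(Y>-150)&(Y<200)&(Z>8)&(Z<40)
    L,k=N.label(g)
    i=1+np.argmax(N.sum(g,L,range(1,k+1)));m=L==i
    r=cv2.minAreaRect(W[m][:,:2].astype(np.float32));print(n,"trays",m.sum(),[np.round(a,1) for a in r],np.percentile(W[m][:,2],[5,50,95]))
    b=(X>500)&(X<700)&(Y>250)&(Y<500)&(Z>30)
    if b.any(): print("bottle",W[b].mean(0),W[b][:,2].max())
```

```text
top knob 53 [472.3 -60.1  75.3] 75.4 [472.1 -59.8  71.3] px [364. 221.]
top knob 53 [469.3  39.7  75.1] 74.8 [469.2  39.9  72.5] px [324. 222.]
top knob 51 [466.8 139.5  75.4] 75.8 [466.2 139.4  75.4] px [282. 223.]
top nest 1053 [array([469.9,  39.7]), array([79.6, 84.6]), np.float64(2.5)]
top nest 1054 [array([472.1, -60.9]), array([78.9, 86.3]), np.float64(0.8)]
top nest 1041 [array([467.2, 139.5]), array([81. , 81.1]), np.float64(0.5)]
top trays 4201 [array([638.3, -23.5]), array([110.6, 268.8]), np.float64(8.4)] [12.164922   17.84860087 26.51217216]
bottle [543.81071047 412.23919744  91.64792203] 136.8067238836643
scene knob 53 [472.4 -55.6  70.2] 71.7 [470.9 -55.8  69.9] px [239. 155.]
scene knob 64 [470.1  43.7  70.6] 72.1 [468.7  42.2  69. ] px [267. 174.]
scene knob 67 [467.3 143.6  70.6] 71.5 [466.2 141.6  69.5] px [297. 196.]
scene nest 822 [array([472.2, -58.4]), array([81.8, 89.9]), np.float64(1.6)]
scene nest 887 [array([468.2,  41.7]), array([83.2, 89.2]), np.float64(2.2)]
scene nest 997 [array([464.7, 141.3]), array([82.9, 86.7]), np.float64(2.3)]
scene trays 4080 [array([637.3, -21.9]), array([111. , 274.2]), np.float64(8.3)] [10.52393507 15.74319542 23.97135412]
bottle [555.44390933 429.52473144  83.42348265] 133.05761792411715
```

```bash
cat >> h.py <<'E'
def go(xyz,yaw):
    "shift/turn in the tool frame to a down pose; yaw deg of tool x"
    s=telemetry.sense(); r=rot(s["tool_rot"]); a=np.radians(yaw)
    T=R.from_matrix([[np.cos(a),np.sin(a),0],[np.sin(a),-np.cos(a),0],[0,0,-1]])
    print("at",s["eef_pos"].round(1),"t",round(s["time"],2),"F",s["contact_force"].round(1),"turn",np.degrees((r.inv()*T).as_rotvec()).round(2),"shift",r.inv().apply(np.array(xyz)-s["eef_pos"]).round(1))
E
python3 - <<'E'
from h import *
from scipy import ndimage as N
for n in("top","scene"):
    d=np.load(n+"0.npz");W,c=d["W"],d["c"].astype(int);X,Y,Z=W[...,0],W[...,1],W[...,2]
    g=(c.max(-1)-c.min(-1)<25)&(X>550)&(X<780)&(Y>-250)&(Y<200)&(Z>8)&(Z<40)
    L,k=N.label(g);m=L==1+np.argmax(N.sum(g,L,range(1,k+1)))
    r=cv2.minAreaRect(W[m][:,:2].astype(np.float32));a=np.radians(r[2]);u=np.array([-np.sin(a),np.cos(a)])
    print(n,[np.round(v,1) for v in r],"trays L,M,R",[(np.array(r[0])+k*104*u).round(1) for k in(1,0,-1)])
go([440,40,245],1.6)
E
```

```text
top [array([642.7, -53.1]), array([110.9, 328.9]), np.float64(8.3)] trays L,M,R [array([627.7,  49.8]), array([642.7, -53.1]), array([ 657.6, -156. ])]
scene [array([641.3, -49.7]), array([111. , 330.3]), np.float64(8.3)] trays L,M,R [array([626.4,  53.2]), array([641.3, -49.7]), array([ 656.3, -152.6])]
at [ 168.  -627.3  244.8] t 0.1 F [ 0.2  0.3 -0. ] turn [-1.00e-01  1.00e-02  1.34e+01] shift [ 435.4 -574.2    0.8]
```

{"fn": "servo_tool", "kwargs": {
  "steps": [
    [[0,0,1.5,36,-48,0,70],[0,0,3,72,-96,0,60],[0,0,4.5,109,-144,0,60],[0,0,6,145,-192,0,60],[0,0,7.5,181,-239,0,60],[0,0,9,218,-287,0,60],[0,0,11,254,-335,0,60],[0,0,13,290,-383,0,60]]
  ]
}}

```text
time: 1.1
eef_pos: [349.5, -181.0, 245.7]
tool_rot: [0.0, 1.0, 0.017, 0.0]
contact_force: [1.7, 0.4, 0.1]
finger_gap: 0.658
gripper_force: 0.0
```

Run:
```python
from h import *
go([440,40,245],1.6)
```

```text
at [ 349.5 -181.   245.7] t 1.1 F [1.7 0.4 0.1] turn [ 0.04 -0.    0.32] shift [  97.9 -217.8    0.6]
```

{"fn": "servo_tool", "kwargs": {
  "steps": [
    [[0,0,0,20,-44,0,60],[0,0,0,40,-88,0,60],[0,0,0.3,60,-132,0,60],[0,0,0.3,80,-176,0,60],[0,0,0.3,98,-218,0,60],[0,0,0.3,98,-218,0,60]]
  ]
}}

```text
time: 1.85
eef_pos: [440.1, 42.4, 245.9]
tool_rot: [-0.001, 1.0, 0.018, 0.0]
contact_force: [-0.3, 0.1, 0.3]
finger_gap: 0.653
gripper_force: 0.0
```

Run:
```python
from h import *
from scipy import ndimage as N
c=capture("wrist");save(c,"w0.png");W=cloud(c);Z=W[...,2];np.savez("w0.npz",W=W,c=c["color"])
L,k=N.label((Z>62)&(Z<90))
for i in range(1,k+1):
    m=L==i
    if m.sum()>50: p=W[m];print(m.sum(),np.median(p,0).round(1),((p.max(0)+p.min(0))/2).round(1))
go([469.5,39.5,100],1.6)
```

```text
311 [464.8 137.4  73.8] [464.  138.9  69. ]
280 [467.4  39.3  74. ] [466.6  39.2  69.9]
314 [470.  -58.8  74. ] [469.2 -60.1  69. ]
at [439.4  40.1 245.5] t 1.9 F [-0.6  0.4 -0.8] turn [-0.06  0.03  0.34] shift [ 30.1   1.7 145.5]
```

View pics/w0.png

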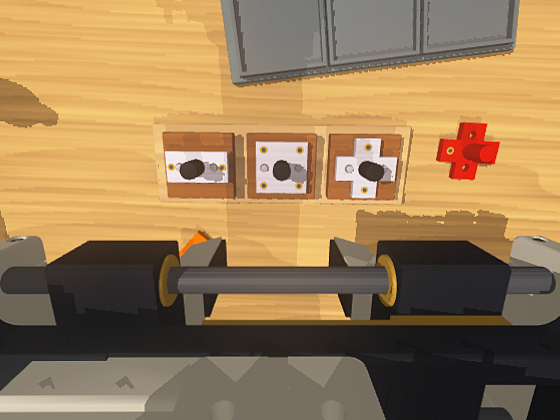

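Wrist view: knobs at (193,169), (282,169) and (371,170). It agrees with the top camera within 2.5 mm, and knob-top height is 74 as it should be. I'll take the square first.

{"fn": "servo_tool", "kwargs": {
  "steps": [
    [[0,0,0.3,15,0.5,40,50],[0,0,0.3,29,0.7,85,50],[0,0,0.3,29,0.7,125,50],[0,0,0.3,29,0.7,155,50],[0,0,0.3,29,0.7,172,50],[0,0,0.3,29,0.7,180,50],[0,0,0.3,29,0.7,180,50],[0,0,0.3,29,0.7,180,50]]
  ]
}}

```text
time: 2.9
eef_pos: [469.4, 38.5, 66.7]
tool_rot: [0.0, 1.0, 0.012, 0.001]
contact_force: [-0.3, -0.6, -0.7]
finger_gap: 0.544
gripper_force: 0.0
```

Run:
```python
from h import *
go([468.5,39.4,65],1.6)
c=capture("wrist");save(c,"w1.png")
```

```text
at [469.4  38.5  66.7] t 2.9 F [-0.3 -0.6 -0.7] turn [ 0.02 -0.1  -0.21] shift [-0.9 -0.9  1.7]
```

View pics/w1.png

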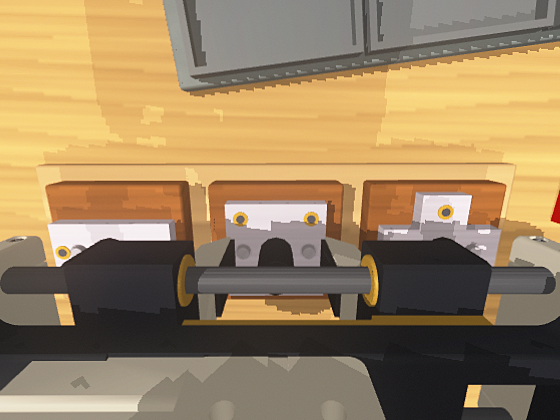

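The knob (275,255) sits centred between the fingers, so I'll close and lift a little.

{"fn": "servo_tool", "kwargs": {
  "steps": [
    [[0,0,0,-0.5,-0.5,1,12],[0,0,0,-0.5,-0.5,1,12],[0,0,0,-0.5,-0.5,1,12],[0,0,0,-0.5,-0.5,1,12],[0,0,0,-0.5,-0.5,1,12],[0,0,0,-0.5,-0.5,1,12]]
  ]
}}

```text
time: 3.7
eef_pos: [468.1, 39.2, 64.8]
tool_rot: [0.0, 1.0, 0.012, 0.0]
contact_force: [-0.2, -0.2, 2.2]
finger_gap: 0.208
gripper_force: 30.0
```

Run:
```python
from h import *
go([468.5,39.4,65],1.6);s=telemetry.sense();print(s["finger_gap"]*92,s["gripper_force"])
```

```text
at [468.1  39.2  64.8] t 3.7 F [-0.2 -0.2  2.2] turn [ 0.   -0.01 -0.19] shift [ 0.4 -0.2 -0.2]
19.156943298837614 30.00027447589673
```

Gripped at 19 mm with 30 N. Lift straight up slowly.

{"fn": "servo_tool", "kwargs": {
  "steps": [
    [[0,0,0,0,0,-3,12],[0,0,0,0,0,-7,12],[0,0,0,0,0,-12,12],[0,0,0,0,0,-18,12],[0,0,0,0,0,-30,12],[0,0,0,0,0,-48,12],[0,0,0,0,0,-66,12],[0,0,0,0,0,-75,12]]
  ]
}}

```text
time: 4.7
eef_pos: [468.9, 39.1, 141.5]
tool_rot: [0.0, 1.0, 0.012, 0.001]
contact_force: [0.6, -0.6, -2.1]
finger_gap: 0.206
gripper_force: 30.0
```

Run:
```python
from h import *
go([642,-52,120],8.3)
c=capture("wrist");save(c,"w2.png");np.savez("w2.npz",W=cloud(c),c=c["color"])
```

```text
at [468.9  39.1 141.5] t 4.7 F [ 0.6 -0.6 -2.1] turn [ 0.03 -0.13 -6.91] shift [170.8  95.3  21.9]
```

View pics/w2.png

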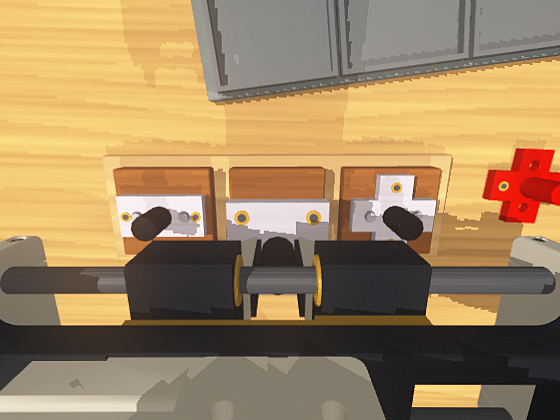

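The plate is held level and clear of its dowels. Carry it to just above the middle tray and check the tray walls there.

{"fn": "servo_tool", "kwargs": {
  "steps": [
    [[0,0,-0.8,15,8,0,12],[0,0,-1.8,40,22,0,12],[0,0,-3,68,38,0,12],[0,0,-4,96,54,0,12],[0,0,-5,110,70,0,12],[0,0,-6,118,84,0,12],[0,0,-6.9,120,95,0,12],[0,0,-6.9,120,95,0,12]]
  ]
}}

```text
time: 5.75
eef_pos: [590.1, -54.5, 138.8]
tool_rot: [0.0, 0.997, 0.071, -0.001]
contact_force: [-0.9, 0.4, -0.8]
finger_gap: 0.21
gripper_force: 30.0
```

Run:
```python
from h import *
from scipy import ndimage as N
c=capture("wrist");save(c,"w3.png");W=cloud(c);np.savez("w3.npz",W=W,c=c["color"])
a=np.radians(8.3);u=np.array([-np.sin(a),np.cos(a)]);v=np.array([np.cos(a),np.sin(a)])
for n in("w3","w0","top0"):
    W=np.load(n+".npz")["W"];D=W[...,:2]-np.array([642.,-51.8]);s=D@v;t=D@u;Z=W[...,2]
    m=(Z>20.5)&(Z<32)&(abs(s)<70)&(abs(t)<175)
    print(n,"z",np.nanpercentile(Z[(abs(s)<30)&(abs(t)<30)],[10,50,90]).round(1))
    print(" t walls",np.histogram(t[m&(abs(s)<35)],np.arange(-172,173,8))[0])
    print(" s walls",np.histogram(s[m],np.arange(-64,65,4))[0])
go([642,-52,120],8.3)
```

```text
w3 z [ 16.8 218.1 234.9]
 t walls [  0   1 594   0   0   0   0   0   0   0   0   0   0   0 480 465   0   0
   0   0   0   0   0   0   0   0   0 447 448   0   0   0   0   0   0   0
   0   0   0  42 529   0   0]
 s walls [   0    0   87 1064  190  143  144  159  169  154  160  163  170  166
  164  166  178  168  176  167  183  186  188  187  186  206  373 1874
   99    0    0    0]
w0 z [14.9 16.  17.1]
 t walls [  0   2 153   0   0   0   0   0   0   0   0   0   0   0 188 191   0   0
   0   0   0   0   0   0   0   0   0 202 206   0   0   0   0   0   0   0
   0   0   0   1 232   0   0]
 s walls [   0    0   44 1105  171  115  119  115  113  120  113  117  120  105
   97   91   62   50   53   16   16   13    0    0    0    0    0    0
    0    0    0    0]
top0 z [14.6 17.8 21.1]
 t walls [ 0  1 46 10 10  7  9  8  7  6 13  8 11  8 52 44 10 13  7 11 10 19 13 12
  5 12 10 47 46 10 15 14  8  6 10 11 11 14  9  8 44  1  0]
 s walls [  0   0   0  66 140  40  39  41  28  36  34  30  36  32  41  36  37  27
  34  42  33  37  36  44  35  35  37 108 123   6   0   0]
at [590.  -53.3 139.1] t 5.8 F [-1.  -0.6 -1.3] turn [-0.03  0.06 -0.05] shift [51.7  6.2 19.1]
```

View pics/w3.png

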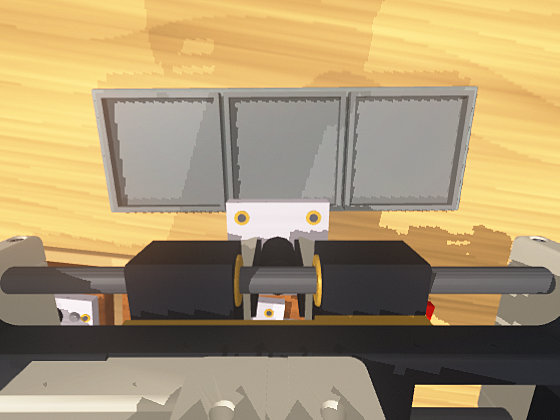

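Wall positions confirm the tray centre at (641.3,-52) and yaw 8.3°. The plate is held level.

{"fn": "servo_tool", "kwargs": {
  "steps": [
    [[0,0,0,15,1.5,0,12],[0,0,0,35,4,0,12],[0,0,0,51,5.6,0,12],[0,0,0,51,5.6,20,12],[0,0,0,51,5.6,45,12],[0,0,0,51,5.6,65,12],[0,0,0,51,5.6,77,12],[0,0,0,51,5.6,82,12]]
  ]
}}

```text
time: 6.8
eef_pos: [641.0, -51.0, 56.7]
tool_rot: [-0.0, 0.997, 0.073, -0.001]
contact_force: [0.2, -0.0, -1.5]
finger_gap: 0.207
gripper_force: 30.0
```

{"fn": "servo_tool", "kwargs": {
  "steps": [
    [[0,0,0,0,0,1.5,12],[0,0,0,0,0,3,12],[0,0,0,0,0,4,12],[0,0,0,0,0,5,12],[0,0,0,0,0,5.5,12],[0,0,0,0,0,5.5,12]]
  ]
}}

```text
time: 7.55
eef_pos: [641.6, -51.1, 52.3]
tool_rot: [0.0, 0.997, 0.072, 0.0]
contact_force: [0.6, -0.5, -2.3]
finger_gap: 0.211
gripper_force: 30.0
```

Run:
```python
from h import *
go([641.3,-52,51],8.3)
```

```text
at [641.6 -51.1  52.3] t 7.55 F [ 0.6 -0.5 -2.3] turn [ 0. -0.  0.] shift [-0.4  0.8  1.3]
```

{"fn": "servo_tool", "kwargs": {
  "steps": [
    [[0,0,0,0,0,0.8,12],[0,0,0,0,0,1.6,12],[0,0,0,0,0,2.2,12],[0,0,0,0,0,2.2,12]]
  ]
}}

```text
time: 8.05
eef_pos: [641.7, -51.1, 50.9]
tool_rot: [0.0, 0.997, 0.072, 0.0]
contact_force: [-2.5, 0.3, 5.3]
finger_gap: 0.207
gripper_force: 30.0
```

It is touching the floor (Fz +5 N), so release and rise.

{"fn": "servo_tool", "kwargs": {
  "steps": [
    [[0,0,0,0,0,0,30],[0,0,0,0,0,0,40],[0,0,0,0,0,0,40],[0,0,0,0,0,-10,45],[0,0,0,0,0,-30,50],[0,0,0,0,0,-60,50],[0,0,0,0,0,-95,50],[0,0,0,0,0,-105,50]]
  ]
}}

```text
time: 9.05
eef_pos: [643.7, -50.7, 159.2]
tool_rot: [0.0, 0.997, 0.072, 0.003]
contact_force: [0.2, 0.5, 0.3]
finger_gap: 0.545
gripper_force: 0.0
```

Run:
```python
from h import *
go([471,-60,150],1.6)
```

```text
at [643.7 -50.7 159.2] t 9.05 F [0.2 0.5 0.3] turn [ 0.06 -0.33  6.71] shift [-172.3  -15.8    8.2]
```

{"fn": "servo_tool", "kwargs": {
  "steps": [
    [[0,0,1,-35,-3,0,50],[0,0,2.5,-80,-7,0,50],[0,0,4.5,-125,-12,0,50],[0,0,6.7,-160,-15,0,50],[0,0,6.7,-170,-15.7,20,50],[0,0,6.7,-170,-15.7,40,50],[0,0,6.7,-170,-15.7,60,50],[0,0,6.7,-170,-15.7,60,50]]
  ]
}}

```text
time: 10.05
eef_pos: [469.8, -60.0, 94.1]
tool_rot: [-0.0, 1.0, 0.014, -0.001]
contact_force: [0.7, 0.3, -0.2]
finger_gap: 0.542
gripper_force: 0.0
```

Run:
```python
from h import *
go([471,-60,65],1.6)
```

```text
at [469.8 -60.   94.1] t 10.05 F [ 0.7  0.3 -0.2] turn [-0.03  0.16  0.02] shift [ 1.3  0.1 29.1]
```

{"fn": "servo_tool", "kwargs": {
  "steps": [
    [[0,0,0,1,0,10,50],[0,0,0,1,0,20,50],[0,0,0,1,0,27,50],[0,0,0,1,0,29.5,50],[0,0,0,1,0,29.5,50],[0,0,0,1,0,29.5,12],[0,0,0,1,0,29.5,12],[0,0,0,1,0,29.5,12]]
  ]
}}

```text
time: 11.05
eef_pos: [472.3, -60.1, 65.7]
tool_rot: [0.0, 1.0, 0.014, 0.0]
contact_force: [-0.5, -1.2, 0.3]
finger_gap: 0.271
gripper_force: 0.0
```

{"fn": "servo_tool", "kwargs": {
  "steps": [
    [[0,0,0,0,0,0,12],[0,0,0,0,0,0,12]]
  ]
}}

```text
time: 11.3
eef_pos: [472.2, -60.2, 65.6]
tool_rot: [0.0, 1.0, 0.014, 0.0]
contact_force: [-0.5, 0.1, 1.8]
finger_gap: 0.203
gripper_force: 30.0
```

{"fn": "servo_tool", "kwargs": {
  "steps": [
    [[0,0,0,0,0,-3,12],[0,0,0,0,0,-7,12],[0,0,0,0,0,-12,12],[0,0,0,0,0,-18,12],[0,0,0,0,0,-30,12],[0,0,0,0,0,-48,12],[0,0,0,0,0,-66,12],[0,0,0,0,0,-75,12]]
  ]
}}

```text
time: 12.3
eef_pos: [473.0, -60.2, 142.3]
tool_rot: [0.0, 1.0, 0.014, 0.001]
contact_force: [0.8, -0.2, -0.8]
finger_gap: 0.211
gripper_force: 30.0
```

Run:
```python
from h import *
go([626.3,50.9,140],8.3)
```

```text
at [473.  -60.2 142.3] t 12.3 F [ 0.8 -0.2 -0.8] turn [ 0.06 -0.12 -6.71] shift [ 156.4 -106.8    2.6]
```

{"fn": "servo_tool", "kwargs": {
  "steps": [
    [[0,0,-0.8,12,-8,0,12],[0,0,-1.8,36,-25,0,12],[0,0,-3,64,-44,0,12],[0,0,-4,92,-63,0,12],[0,0,-5,120,-82,0,12],[0,0,-6,143,-98,0,12],[0,0,-6.7,157,-107,0,12],[0,0,-6.7,157,-107,0,12]]
  ]
}}

```text
time: 13.3
eef_pos: [626.7, 53.4, 139.6]
tool_rot: [-0.001, 0.997, 0.073, -0.0]
contact_force: [-0.4, -0.0, -2.5]
finger_gap: 0.207
gripper_force: 30.0
```

Run:
```python
from h import *
c=capture("wrist");save(c,"w4.png")
go([626.3,50.9,56],8.3)
```

```text
at [625.8  52.3 139.5] t 13.35 F [ 0.2 -0.6 -1.5] turn [-0.04  0.08  0.07] shift [ 0.4  1.5 83.5]
```

View pics/w4.png

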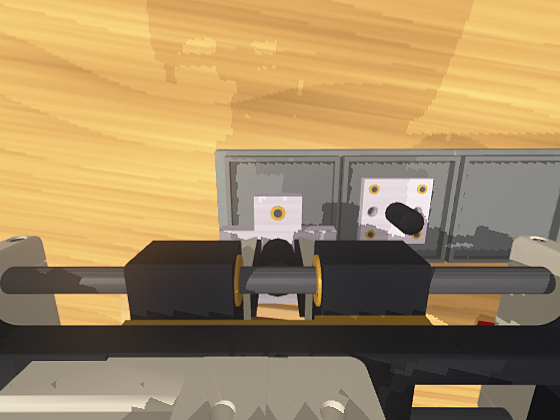

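The square lies centred in the middle tray (397,210), and the cross is level over the left tray. Lower it.

{"fn": "servo_tool", "kwargs": {
  "steps": [
    [[0,0,0,0.3,0.6,15,12],[0,0,0,0.3,0.6,40,12],[0,0,0,0.3,0.6,62,12],[0,0,0,0.3,0.6,76,12],[0,0,0,0.3,0.6,82,12],[0,0,0,0.3,0.6,84.5,12],[0,0,0,0.3,0.6,86.5,12],[0,0,0,0.3,0.6,86.5,12]]
  ]
}}

```text
time: 14.35
eef_pos: [626.8, 50.8, 54.5]
tool_rot: [0.0, 0.997, 0.072, 0.0]
contact_force: [0.2, 0.2, -1.5]
finger_gap: 0.209
gripper_force: 30.0
```

{"fn": "servo_tool", "kwargs": {
  "steps": [
    [[0,0,0,0,0,0.8,12],[0,0,0,0,0,1.6,12],[0,0,0,0,0,2.0,12],[0,0,0,0,0,2.0,12]]
  ]
}}

```text
time: 14.85
eef_pos: [626.4, 50.7, 52.0]
tool_rot: [0.0, 0.997, 0.072, -0.0]
contact_force: [-0.3, 0.2, -1.1]
finger_gap: 0.207
gripper_force: 30.0
```

{"fn": "servo_tool", "kwargs": {
  "steps": [
    [[0,0,0,0,0,0.6,12],[0,0,0,0,0,1.2,12],[0,0,0,0,0,1.2,12]]
  ]
}}

```text
time: 15.22
eef_pos: [626.5, 50.7, 51.7]
tool_rot: [0.0, 0.997, 0.072, 0.0]
contact_force: [-2.6, -1.0, 5.6]
finger_gap: 0.21
gripper_force: 30.0
```

Contact at the expected height. Release, rise and go to the oblong.

{"fn": "servo_tool", "kwargs": {
  "steps": [
    [[0,0,0,0,0,0,30],[0,0,0,0,0,0,40],[0,0,0,0,0,0,40],[0,0,0,0,0,-10,45],[0,0,0,0,0,-30,50],[0,0,0,0,0,-60,50],[0,0,0,0,0,-95,50],[0,0,0,0,0,-95,50]]
  ]
}}

```text
time: 16.23
eef_pos: [629.2, 51.6, 150.7]
tool_rot: [-0.0, 0.997, 0.072, 0.004]
contact_force: [0.5, 0.4, -0.2]
finger_gap: 0.545
gripper_force: 0.0
```

Run:
```python
from h import *
go([465.8,139.2,95],1.6)
```

```text
at [629.2  51.6 150.7] t 16.23 F [ 0.5  0.4 -0.2] turn [ 0.   -0.43  6.71] shift [-149.4 -110.3   54.5]
```

{"fn": "servo_tool", "kwargs": {
  "steps": [
    [[0,0,1,-30,-22,0,50],[0,0,2.5,-68,-50,0,50],[0,0,4.5,-106,-80,0,50],[0,0,6.7,-138,-104,0,50],[0,0,6.7,-146.2,-110.5,15,50],[0,0,6.7,-146.2,-110.5,35,50],[0,0,6.7,-146.2,-110.5,51,50],[0,0,6.7,-146.2,-110.5,51,50]]
  ]
}}

```text
time: 17.23
eef_pos: [465.4, 138.0, 92.8]
tool_rot: [0.0, 1.0, 0.013, -0.002]
contact_force: [-0.5, 0.5, -1.4]
finger_gap: 0.544
gripper_force: 0.0
```

Run:
```python
from h import *
go([465.8,139.2,65],1.6)
```

```text
at [465.4 138.   92.8] t 17.23 F [-0.5  0.5 -1.4] turn [ 0.01  0.2  -0.07] shift [ 0.6 -1.2 27.8]
```

{"fn": "servo_tool", "kwargs": {
  "steps": [
    [[0,0,0,0,-0.5,10,50],[0,0,0,0,-0.5,20,50],[0,0,0,0,-0.5,26,50],[0,0,0,0,-0.5,29,50],[0,0,0,0,-0.5,29,50],[0,0,0,0,-0.5,29,12],[0,0,0,0,-0.5,29,12],[0,0,0,0,-0.5,29,12]]
  ]
}}

```text
time: 18.23
eef_pos: [466.0, 139.4, 66.0]
tool_rot: [0.0, 1.0, 0.014, 0.0]
contact_force: [-0.3, -0.0, 0.2]
finger_gap: 0.268
gripper_force: 0.0
```

{"fn": "servo_tool", "kwargs": {
  "steps": [
    [[0,0,0,0,0,0,12],[0,0,0,0,0,0,12]]
  ]
}}

```text
time: 18.48
eef_pos: [466.0, 139.4, 66.0]
tool_rot: [0.0, 1.0, 0.014, 0.0]
contact_force: [-1.0, -0.7, 1.4]
finger_gap: 0.208
gripper_force: 30.0
```

{"fn": "servo_tool", "kwargs": {
  "steps": [
    [[0,0,0,0,0,-3,12],[0,0,0,0,0,-7,12],[0,0,0,0,0,-12,12],[0,0,0,0,0,-18,12],[0,0,0,0,0,-30,12],[0,0,0,0,0,-48,12],[0,0,0,0,0,-66,12],[0,0,0,0,0,-75,12]]
  ]
}}

```text
time: 19.48
eef_pos: [466.6, 139.6, 142.6]
tool_rot: [-0.0, 1.0, 0.014, 0.001]
contact_force: [-0.1, 0.5, -1.7]
finger_gap: 0.209
gripper_force: 30.0
```

Run:
```python
from h import *
go([656.3,-154.9,140],8.3)
```

```text
at [466.6 139.6 142.6] t 19.48 F [-0.1  0.5 -1.7] turn [ 0.   -0.14 -6.71] shift [181.4 299.7   3. ]
```

{"fn": "servo_tool", "kwargs": {
  "steps": [
    [[0,0,-0.3,6,10,0,12],[0,0,-1,18,30,0,12],[0,0,-1.7,34,57,0,12],[0,0,-2.5,52,86,0,12],[0,0,-3.3,70,116,0,12],[0,0,-4,88,146,0,12],[0,0,-4.8,106,176,0,12],[0,0,-5.5,124,206,0,12]]
  ]
}}

```text
time: 20.48
eef_pos: [595.6, -65.4, 139.8]
tool_rot: [0.0, 0.998, 0.062, -0.001]
contact_force: [-0.3, 0.2, -1.3]
finger_gap: 0.207
gripper_force: 30.0
```

Run:
```python
from h import *
go([656.3,-154.9,140],8.3)
```

```text
at [595.6 -65.4 139.8] t 20.48 F [-0.3  0.2 -1.3] turn [ 0.    0.09 -1.22] shift [49.2 96.3 -0.3]
```

{"fn": "servo_tool", "kwargs": {
  "steps": [
    [[0,0,-0.4,14,28,0,12],[0,0,-0.8,28,55,0,12],[0,0,-1.2,39,78,0,12],[0,0,-1.2,46,92,0,12],[0,0,-1.2,48.5,97.5,0,12],[0,0,-1.2,48.5,97.5,0,12],[0,0,-1.2,48.5,97.5,0,12]]
  ]
}}

```text
time: 21.35
eef_pos: [655.4, -152.4, 140.9]
tool_rot: [-0.0, 0.997, 0.073, -0.0]
contact_force: [-0.1, 1.8, -1.1]
finger_gap: 0.212
gripper_force: 30.0
```

Run:
```python
from h import *
c=capture("wrist");save(c,"w5.png")
go([656.3,-154.9,52],8.3)
```

```text
at [ 655.5 -152.5  141. ] t 21.4 F [-0.7 -0.6 -1.6] turn [-0.02  0.01  0.1 ] shift [ 0.5  2.6 89. ]
```

View pics/w5.png

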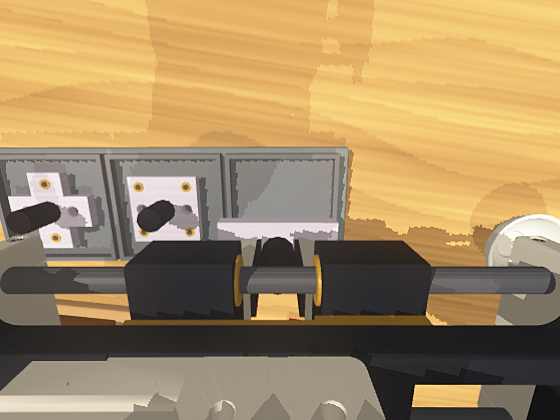

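Cross (45,205) and square (163,210) both lie in their trays, and the oblong is over the right tray. Lower it.

{"fn": "servo_tool", "kwargs": {
  "steps": [
    [[0,0,0,0.5,2,15,12],[0,0,0,0.5,2.3,40,12],[0,0,0,0.5,2.3,62,12],[0,0,0,0.5,2.3,76,12],[0,0,0,0.5,2.3,82,12],[0,0,0,0.5,2.3,84.5,12],[0,0,0,0.5,2.3,86.5,12],[0,0,0,0.5,2.3,86.5,12]]
  ]
}}

```text
time: 22.4
eef_pos: [657.0, -156.1, 54.9]
tool_rot: [0.0, 0.997, 0.072, 0.0]
contact_force: [0.7, 0.0, -1.2]
finger_gap: 0.208
gripper_force: 30.0
```

{"fn": "servo_tool", "kwargs": {
  "steps": [
    [[0,0,0,0,0,0.8,12],[0,0,0,0,0,1.6,12],[0,0,0,0,0,2.0,12],[0,0,0,0,0,2.0,12]]
  ]
}}

```text
time: 22.9
eef_pos: [656.5, -156.0, 52.3]
tool_rot: [-0.0, 0.997, 0.072, -0.0]
contact_force: [-0.5, -0.2, -0.8]
finger_gap: 0.207
gripper_force: 30.0
```

{"fn": "servo_tool", "kwargs": {
  "steps": [
    [[0,0,0,0,0,0.6,12],[0,0,0,0,0,1.2,12],[0,0,0,0,0,1.2,12]]
  ]
}}

```text
time: 23.28
eef_pos: [656.6, -156.0, 52.0]
tool_rot: [0.0, 0.997, 0.072, 0.0]
contact_force: [-3.0, 0.4, 6.3]
finger_gap: 0.21
gripper_force: 30.0
```

{"fn": "servo_tool", "kwargs": {
  "steps": [
    [[0,0,0,0,0,0,30],[0,0,0,0,0,0,40],[0,0,0,0,0,0,40],[0,0,0,0,0,-10,45],[0,0,0,0,0,-30,50],[0,0,0,0,0,-60,50],[0,0,0,0,0,-95,50],[0,0,0,-30,0,-120,50]]
  ]
}}

```text
time: 24.28
eef_pos: [629.4, -159.0, 175.0]
tool_rot: [0.0, 0.997, 0.073, 0.003]
contact_force: [-0.8, -0.2, 0.7]
finger_gap: 0.545
gripper_force: 0.0
```

{"fn": "servo_tool", "kwargs": {
  "steps": [
    [[0,0,0,-40,0,-20,50],[0,0,0,-90,0,-50,50],[0,0,0,-130,0,-80,50],[0,0,0,-150,0,-90,50],[0,0,0,-150,0,-90,50],[0,0,0,-150,0,-90,50]]
  ]
}}

```text
time: 25.02
eef_pos: [479.1, -181.9, 261.8]
tool_rot: [0.0, 0.997, 0.072, 0.001]
contact_force: [-0.3, 0.3, -0.2]
finger_gap: 0.54
gripper_force: 0.0
```

Run:
```python
from h import *
from scipy import ndimage as N
c=capture("wrist");save(c,"w6.png");W=cloud(c);X,Y,Z=W[...,0],W[...,1],W[...,2]
L,k=N.label((Z>52)&(Z<75)&(X>590))
for i in range(1,k+1):
    m=L==i
    if m.sum()>50: p=W[m];print(m.sum(),np.median(p,0).round(1),((p.max(0)+p.min(0))/2).round(1))
s=telemetry.sense();print(s["time"],s["eef_pos"],s["contact_force"])
```

```text
368 [639.8 -53.2  59.6] [640.4 -52.3  57.3]
350 [ 654.3 -156.6   59.6] [ 654.9 -156.6   57.2]
401 [623.2  47.8  59.4] [623.8  49.5  57. ]
25.075 [ 479.1700638  -181.61173508  261.3801324 ] [-1.54915919  0.46096863 -0.70397553]
```

View pics/w6.png

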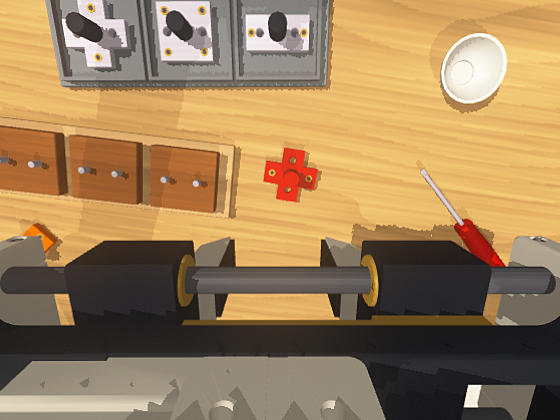

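The plates lie flat in the trays: cross at left (95,28), square in the middle (180,30), oblong at right (278,32). Knob tops are at 60 mm as expected, all within about 3 mm of the tray centres. The nests are empty.

```bash
python3 -c "from bench import finish_job;print(finish_job())"
```

```text
the job is handed in; nothing more can be done
None
```

The job is handed in at about 25 s of the allowed 80 s: all three plates lie flat and released in the trays in reversed order (cross left, square middle, oblong right), within about 3 mm of centre by the last wrist picture; `finish_job()` returned no verdict.

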